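# Load an empty spool on the winder under the magnifier lamp

## Task

The magnifier lamp hangs over the little winder: swing its arm well clear of the winder, to either side, and leave it there. Then put the tall empty spool over the winder's upright spindle, lowering it all the way onto the plate before you let go (do not drop it on). Leave the other things on the table where they are.

Things in the scene. Friction and masses are not known exactly. Their poses are not given: they have to be found in the camera images.
- spool: the tall empty spool: grey plastic, two round flanges 56 mm in diameter and 6 mm thick on a 36 mm barrel, 50 mm tall in all, with a 22 mm hole right through along its axis; it stands upright on one flange, alone on the left or right of the winder. About 60 g. Origin at the centre of its underside, z up along its axis. Both ends are alike
- spool_mid (a point): the point on the tall spool's axis half way up, 25 mm above its underside
- winder: fixed plywood box 150 (x) by 120 (y) by 35 mm high that carries, at its centre, an aluminium plate 64 mm in diameter and 8 mm thick (top 43 mm above the table) and an upright steel spindle 16 mm in diameter that stands 58 mm above the plate, its last 10 mm tapered to 6 mm. Origin under the spindle at table height, z up
- winder_seat (a point): centre of the top of the winder's plate, on the spindle's axis, 43 mm above the table, where the spool's underside comes to rest
- lamp_arm (a joint): swing of the magnifier lamp's arm about its upright post, rad, -1.7 to 1.7; positive is anticlockwise seen from above; at about 0 the head hangs over the winder. It moves with a light push of about 2 N at the head and stays where it is left
- lamp_head (a point): centre of the lamp's magnifier head: a black ring 120 mm in outer diameter and 28 mm tall with a glass lens, at the end of the arm, 180 mm from the post; its underside is 236 mm and its top 264 mm above the table
- lamp_hinge (a point): point on the axis of the lamp's post, 250 mm above the table, at the height of the arm. The post is 20 mm thick, on a fixed round foot 110 mm in diameter, on the far side of the winder; the arm is a bar 16 mm wide and 14 mm tall
- short_spool: bystander: a low wide grey spool, 68 mm in diameter, 22 mm tall, with a 12 mm hole that is too small for the spindle; on the other side of the winder from the tall spool. Origin at the centre of its underside
- glue: bystander: white plastic glue bottle, 44 mm in diameter, 130 mm tall. Origin at the centre of its underside
- jar: bystander: brown glass jar, 64 mm in diameter, 85 mm tall. Origin at the centre of its underside
- screwdriver: bystander: screwdriver lying on the left, about 200 mm long. Origin under its middle, x along its length
- tape: bystander: roll of paper tape lying flat, 90 mm in diameter, 24 mm tall. Origin at the centre of its underside

How it is judged:
On the way, in this order (a step that is already met when the one before it is completed fails the run):
1. the lamp's head is swung clear of the winder (horizontal distance between lamp_head and winder_seat above 0.115 m), for 0.1 s.
2. the tall spool is round the spindle and lowered to within 12 mm of the plate while the fingers still touch it (horizontal distance between spool_mid and winder_seat below 0.008 m and z of spool_mid in the frame of winder_seat below 0.037 m and contact force between the fingers and spool above 0.3 N), for 0.1 s.
At the end, for the whole second after the job is handed in: Tall spool upright on the winder's plate round the spindle (middle within 8 mm of the axis, underside within 5 mm of the plate, tilt under 0.1 rad), released, at rest; the centre of the lamp's head at rest more than 115 mm, measured horizontally, from the spindle's axis (horizontal distance between lamp_head and winder_seat above 0.115 m and horizontal distance between spool_mid and winder_seat below 0.008 m and z of spool_mid in the frame of winder_seat between 0.02 and 0.03 m and angle between the z axis of spool and the z axis of winder, either way round below 0.1 rad and linear speed of spool below 0.02 m/s and velocity of joint lamp_arm between -0.05 and 0.05 rad/s); the robot touches nothing.
It fails at once if another thing on the table is moved more than 40 mm (distance of any of short_spool, glue, jar, screwdriver, tape from where it was at the start of the episode above 0.04 m).
It also fails if it takes over 58 s, if anything falls off the work surface, if the arm or the gripper's body presses on something with over 40 N, if the wrist force passes 120 N, or if a joint passes its speed limit or range.

## Robot

A 7-joint arm with a two-finger parallel gripper is mounted at the origin on the work surface. World frame = base frame: x ahead of the robot, y to its left, z up, the work surface at z = 0. Lengths are in m, angles in rad, forces in N, time in s.
With the tool pointing down it reaches from about 0.425 to 0.875 m from the base axis. Payload 4.7 kg.
Tool frame: the origin (TCP) lies at the very end of the fingers, on their centre line; the grasp point (between the pads) lies behind it (ctrl.tcp_to_grasp is the y of the grasp point in the tool frame, in m); y points along the fingers, x is the direction in which the jaws open and shut, and the axes are right-handed (so a half turn about y gives the same grasp; the last joint's range is limited). The gripper opens to 87 mm and grips with 3 to 60 N. Pads are 19 mm wide; open, the fingers measure 117 mm over their backs; the gripper's body (75 mm by 190 mm) begins 51 mm behind the grasp point.
Start: joints at [1.17, 0.321, -0.07, 1.45, 0.023, 1.371, -0.057], TCP at [0.262, -0.595, 0.223] pointing down, gripper open.
Joint ranges: [-2.86, 2.86], [-0.3, 2.09], [-1.38, 1.24], [0.06, 2.45], [-1.56, 4.7], [0.09, 2.05], [-2.69, 2.69]. Speed limits (rad/s): [2.57, 2.57, 3.14, 3.14, 3.14, 3.14, 3.14].

## Interface

Orientations are given as a rotation vector (axis times angle).
In Python, from bench import ctrl, get_image, workorder gives the robot as it stands.
- The arm moves only by the tool drive_tool, never from a script. Its argument "increments" is text: rows parted by semicolons, each of 5 numbers parted by spaces: the shift along the tool's x, y, z in mm, then the turn about the tool's y in degrees, then the closure in counts, from 0 (fully open) to 255 (shut). In form: tx ty tz yaw fingers; .... A call has 1 to 20 rows; each row shifts and turns the commanded pose from where the row before left it, along the tool's axes as they then stand; what a row does not reach is not made up. A row lasts 1/8 s, in which the tool goes at most 62.5 mm and 10.7 degrees, less where a joint would pass 70% of its speed; a pose out of reach is approached as far as the arm can. A call is refused whole if a number of a shift passes 62.5 or a number of a turn 10.7, either way. A call with a gripper value outside its range is refused whole. The fingers move at their own pace and stop on an object; "squeeze" is the grip in N (left out, the last holds). Time passes only in rows, so rows that do not move let the fingers close. It gives the time, the measured TCP pose, the force and the opening at its end, in the units of the state.
- ctrl.get_state(): the state, without advancing time (a new reading comes with each control period).
- get_image(name): name is "side" or "top" or "wrist"; returns a dict with "img" (400x640x3 uint8, red, green, blue), "mtx" (3x3 intrinsics, pixels), "k1" (the pictures are not rectified: a ray, as slopes to the right and down, at radius r is drawn at 1 + k1 r^2 times it, then the intrinsics apply), "camera_from_world" (4x4, takes a point from world to camera coordinates). Camera axes: x right, y up, looking along -z (the intrinsics and any distortion apply to the point x, -y, -z); pixel columns grow to the right and rows downward; lengths in m; the calibration is good to about 2 mm. A picture is of the moment at which its call begins. There is no depth.
- workorder.close_job(): hands the job in, once; it reports no verdict.
The state is a dict: "time": time; "joint_positions": joint angles; "qd": joint speeds; "joint_torque": joint torques, N m; "position": TCP position; "tool_rot": TCP orientation; "ft_force": force on the tool from outside, world axes, zero at the start; "torque": the same for the moment, N m; "grip_width": opening from 0.0 (shut) to 1.0 (fully open).
Only numpy, scipy, OpenCV 4.12 (cv2) and the standard library are available. Lean on these libraries where they do the work, as an engineer would, in place of code of your own. Each camera call takes 0.05 s, during which the arm holds its last target.

## Working session

There is one attempt and no reset: what is moved stays moved. The work goes in short steps, Python scripts to look and compute and a tool call to move; the robot and the scene stay as the last step left them, time stands still between calls to the robot, and variables do not carry over. Pictures are saved under pics/ and viewed, and the job is handed in when it is done.

Besides the shell and the picture viewer there is one more tool, called after "Request:" as name(argument=value, ...) on one line, values as JSON. drive_tool: Moves the arm, as the interface text tells. Its arguments: {"type":"object","properties":{"increments":{"type":"string"},"squeeze":{"type":"number"}},"required":["increments"]}

```bash
mkdir -p pics; ls
cat > h.py <<'E'
from bench import ctrl,get_image,workorder
import numpy as np,cv2
from scipy.spatial.transform import Rotation as R
def snap(n,f):
    d=get_image(n); cv2.imwrite(f'pics/{f}.png',cv2.cvtColor(d['img'],cv2.COLOR_RGB2BGR)); np.savez(f'pics/{f}.npz',**d); return d
def ray(d,u,v):
    K=np.array(d['mtx']);k=float(d['k1'])
    p=cv2.undistortPoints(np.array([[[u,v]]],float),K,np.array([k,0,0,0,0.]))[0,0]
    T=np.array(d['camera_from_world']);Rm=T[:3,:3]
    o=-Rm.T@T[:3,3]; r=Rm.T@np.array([p[0],-p[1],-1.]); return o,r/np.linalg.norm(r)
def onz(d,u,v,z):
    o,r=ray(d,u,v); return o+r*(z-o[2])/r[2]
def proj(d,P):
    T=np.array(d['camera_from_world']);c=T[:3,:3]@np.array(P)+T[:3,3]
    x,y=c[0]/-c[2],-c[1]/-c[2];s=1+float(d['k1'])*(x*x+y*y);K=np.array(d['mtx'])
    return K[0,0]*x*s+K[0,2],K[1,1]*y*s+K[1,2]
E
python3 - <<'E'
from h import *
for n in('side','top','wrist'):
    d=snap(n,n+'0');T=np.array(d['camera_from_world']);print(n,-T[:3,:3].T@T[:3,3],d['k1'],d['mtx'][0])
s=ctrl.get_state();print(s,ctrl.tcp_to_grasp);print(R.from_rotvec(s['tool_rot']).as_matrix().round(3))
E
```

```text
pics
side [0.03447126 0.48592387 0.88230637] -0.05418206129159282 [406.58730978   0.         320.55871588]
top [ 0.43292113 -0.02454846  1.3393681 ] -0.0337541416001794 [425.6848122    0.         327.80867973]
wrist [ 0.33647312 -0.56335578  0.38309038] -0.05735660267248989 [319.01891121   0.         311.35888071]
{'time': 0.15, 'joint_positions': array([ 1.17009569,  0.32167061, -0.07010294,  1.45139715,  0.02258799,
        1.37079086, -0.05690121]), 'qd': array([ 0.00139753, -0.00286012,  0.00187045, -0.00187381,  0.00084497,
        0.00099003, -0.00078203]), 'joint_torque': array([-4.87614216e-04, -4.91797543e+01, -4.04782500e-01, -3.12876928e+01,
       -6.38703676e-02,  4.04963305e-02,  1.05777026e-04]), 'position': array([ 0.26175845, -0.5945077 ,  0.22170008]), 'tool_rot': array([-1.37659466,  0.89938025, -0.89728411]), 'ft_force': array([-0.09713687, -0.52179294,  0.65034834]), 'torque': array([-0.03583275,  0.02069895, -0.02321387]), 'grip_width': 0.9965763202724139} -0.0187
[[ 0.403 -0.001  0.915]
 [-0.915  0.001  0.403]
 [-0.001 -1.    -0.   ]]
```

View pics/side0.png

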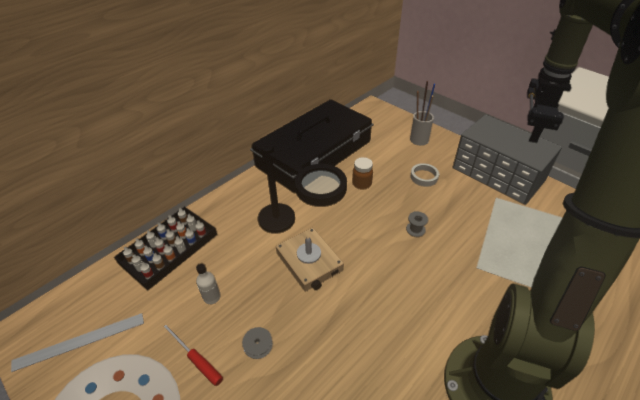

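View pics/top0.png

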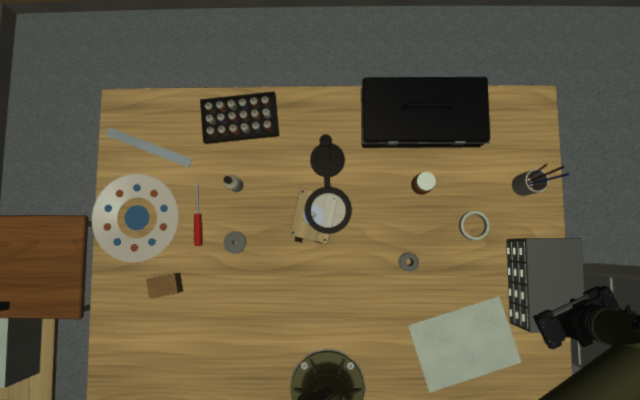

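View pics/wrist0.png

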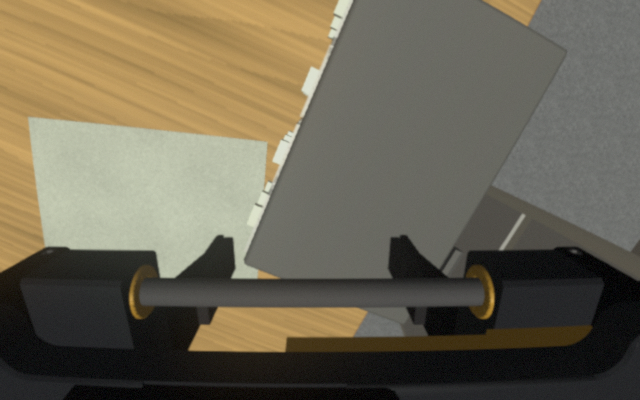

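Run:
```python
from h import *
a=cv2.imread('pics/side0.png')[140:300,240:460];b=cv2.imread('pics/top0.png')[120:290,270:440]
cv2.imwrite('pics/z1.png',cv2.resize(a,None,fx=3.6,fy=3.6,interpolation=2));cv2.imwrite('pics/z2.png',cv2.resize(b,None,fx=3.5,fy=3.5,interpolation=2))
```

```text
(no output)
```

View pics/z1.png

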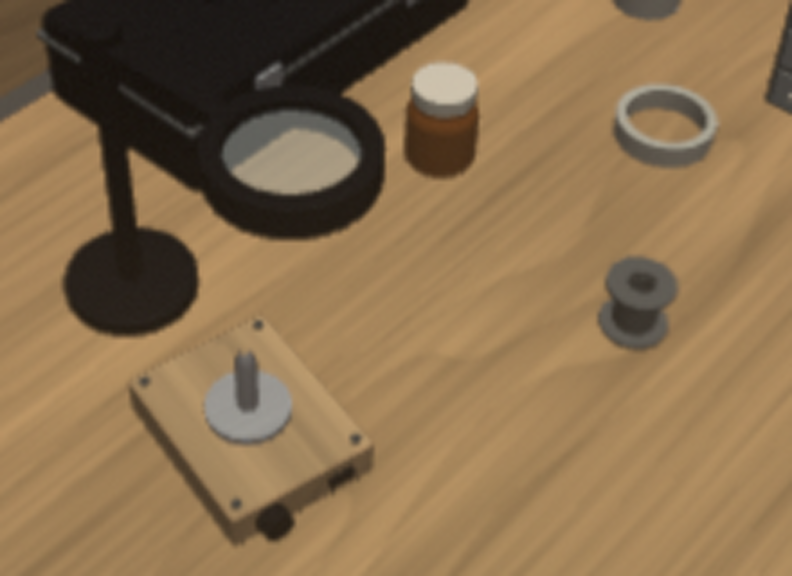

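View pics/z2.png

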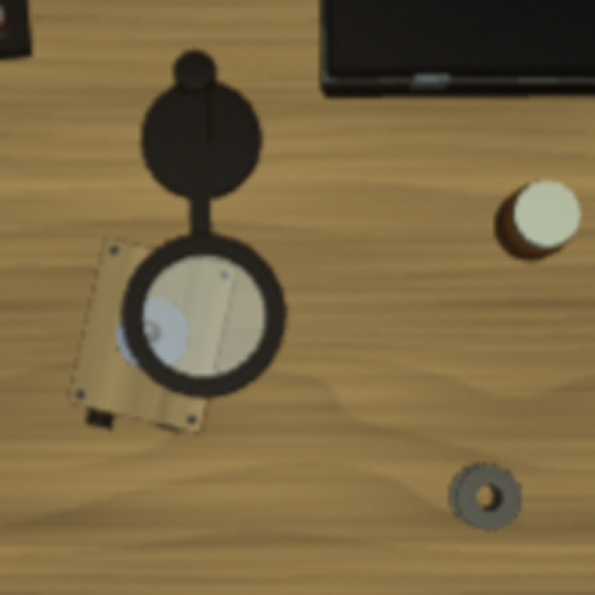

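Run:
```python
from h import *
S=dict(np.load('pics/side0.npz'));T=dict(np.load('pics/top0.npz'))
f=lambda x:x.round(4)
print('plate side',f(onz(S,308.9,252.3,.043)),'tip',f(onz(S,308,237.8,.101)))
print('head top',f(onz(T,270+204/3.5,120+315/3.5,.264)),'posttop',f(onz(T,270+194/3.5,120+71/3.5,.26)))
print('head side',f(onz(S,240+291/3.6,140+150/3.6,.264)))
print('plate top (through lens)',f(onz(T,270+150/3.5,120+332/3.5,.043)))
print('foot top',f(onz(T,270+202/3.5,120+139/3.5,.01)),'side',f(onz(S,240+131/3.6,140+275/3.6,.015)))
# spool top view: grey low saturation
for nm,d,box,z in(('T',T,(385,240,435,285),.05),('S',S,(398,205,440,245),.05)):
    x0,y0,x1,y1=box;im=cv2.resize(d['img'][y0:y1,x0:x1],None,fx=8,fy=8,interpolation=2)
    hsv=cv2.cvtColor(im,cv2.COLOR_RGB2HSV);m=(hsv[...,1]<75).astype(np.uint8)*255
    cv2.imwrite(f'pics/m{nm}.png',np.hstack([m,cv2.cvtColor(im,cv2.COLOR_RGB2GRAY)]))
    c=max(cv2.findContours(m,0,1)[0],key=cv2.contourArea);e=cv2.fitEllipse(c)
    u,v=x0+(e[0][0]+.5)/8-.5,y0+(e[0][1]+.5)/8-.5;print(nm,e,u,v,f(onz(d,u,v,z)))
print('spool side',f(onz(S,417.9,240-240+140+283/3.6,.05)))
print('jar',f(onz(T,270+547/3.5,120+214/3.5,.085)))
print('glue',f(onz(T,230,181,.13)),'short',f(onz(T,235,242,.022)),'tape',f(onz(T,475,225,.024)))
print('toolbox corner',f(onz(T,362,146,.1)))
for x,y in((200,103),(278,93),(203,142)): print(f(onz(T,x,y,.05)))
```

```text
plate side [0.5205 0.0413 0.043 ] tip [0.5209 0.0413 0.101 ]
head top [ 0.5187 -0.0081  0.264 ] posttop [ 0.7    -0.0012  0.26  ]
head side [ 0.5159 -0.0028  0.264 ]
plate top (through lens) [0.5217 0.0424 0.043 ]
foot top [ 0.6989 -0.0029  0.01  ] side [ 0.6997 -0.0016  0.015 ]
T ((190.1147003173828, 175.8372802734375), (143.63926696777344, 162.08863830566406), 105.84380340576172) 408.32683753967285 261.5421600341797 [ 0.3797 -0.2443  0.05  ]
S ((152.7714385986328, 151.41317749023438), (158.95529174804688, 212.03152465820312), 12.348311424255371) 416.6589298248291 223.4891471862793 [ 0.3712 -0.2285  0.05  ]
spool side [ 0.3791 -0.2461  0.05  ]
jar [ 0.6176 -0.2968  0.085 ]
glue [0.6145 0.2774 0.13  ] short [0.4398 0.2849 0.022 ] tape [ 0.4894 -0.4567  0.024 ]
toolbox corner [ 0.7216 -0.1061  0.1   ]
[0.8754 0.3982 0.05  ]
[0.9048 0.1519 0.05  ]
[0.7498 0.3848 0.05  ]
```

View pics/mT.png

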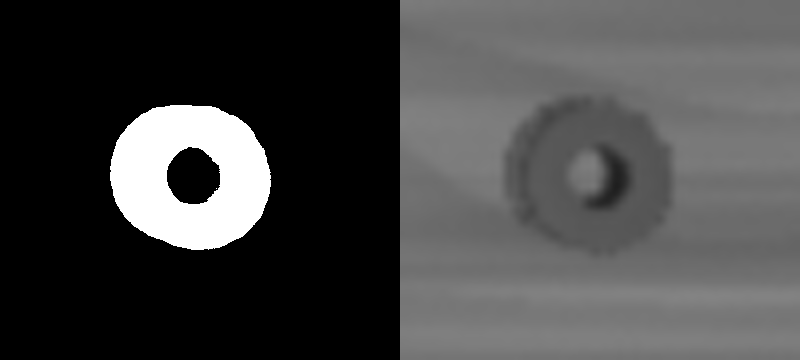

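Request:
drive_tool(increments="0 -15 0 0 255; -22 0 28.5 0 255; -22 0 28.5 0 255; -22 0 28.5 0 255; -22 0 28.5 0 255; -22 0 28.5 0 255; -22 0 28.5 0 255; -22 0 28.5 0 255; -22 0 28.5 0 255; -22 0 28.5 0 255; -22 0 28.5 0 255; -22 0 28.5 0 255; -22 0 28.5 0 255; -22 0 28.5 0 255; -22 0 28.5 0 255; 0 0 0 0 255; 0 0 0 0 255", squeeze=10)

```text
time: 2.28
position: [0.503, -0.153, 0.2382]
tool_rot: [-1.378, 0.898, -0.9]
ft_force: [-0.3, 0.8, -1.2]
grip_width: 0.006
```

```bash
cat >> h.py <<'E'
def st():
    s=ctrl.get_state();print(round(s['time'],2),s['position'].round(4),s['ft_force'].round(2),round(s['grip_width'],3),s['joint_positions'].round(2));return s
def to(P):
    s=st();M=R.from_rotvec(s['tool_rot']).as_matrix();print('M',M.round(3).tolist());print('tool mm',(M.T@(np.array(P)-s['position'])*1e3).round(1))
E
python3 - <<'E'
from h import *
to([.52,-.12,.232]);snap('top','top1')
E
```

```text
2.27 [ 0.503  -0.153   0.2382] [-0.28  0.75 -1.22] 0.006 [ 0.68  0.07 -0.45  1.72  0.03  1.36 -0.94]
M [[0.403, 0.0, 0.915], [-0.915, -0.001, 0.403], [0.001, -1.0, -0.0]]
tool mm [-23.3   6.2  28.9]
```

View pics/top1.png

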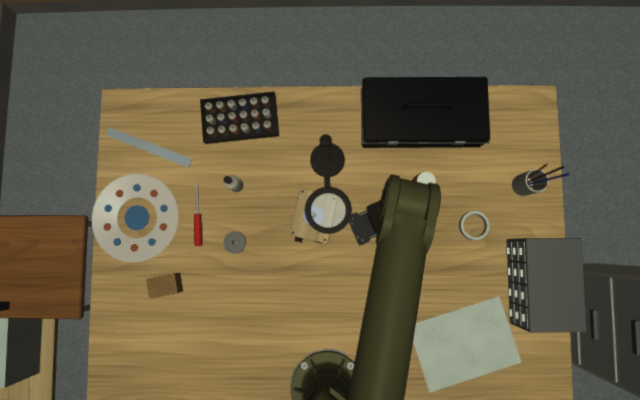

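Request:
drive_tool(increments="-21 3 18.5 0 255; -21 3 18.5 0 255; -12.5 0 2.6 0 255; -12.5 0 2.6 0 255; -12.5 0 2.6 0 255; -12.5 0 2.6 0 255; -12.5 0 2.6 0 255; -12.5 0 2.6 0 255; -13.3 0 6.4 0 255; -13.3 0 6.4 0 255; -13.3 0 6.4 0 255; -13.3 0 6.4 0 255; 0 0 0 0 255")

```text
time: 3.95
position: [0.5059, 0.0374, 0.2315]
tool_rot: [-1.377, 0.897, -0.895]
ft_force: [0.2, -0.5, 0.6]
grip_width: 0.006
```

Run:
```python
from h import *
to([.506,.034,.232]);snap('top','top2')
```

```text
3.95 [0.5059 0.0374 0.2315] [ 0.16 -0.46  0.58] 0.006 [ 0.49  0.04 -0.62  1.77  0.02  1.34 -1.29]
M [[0.406, -0.0, 0.914], [-0.914, 0.001, 0.406], [-0.001, -1.0, 0.0]]
tool mm [ 3.2 -0.5 -1.3]
```

View pics/top2.png

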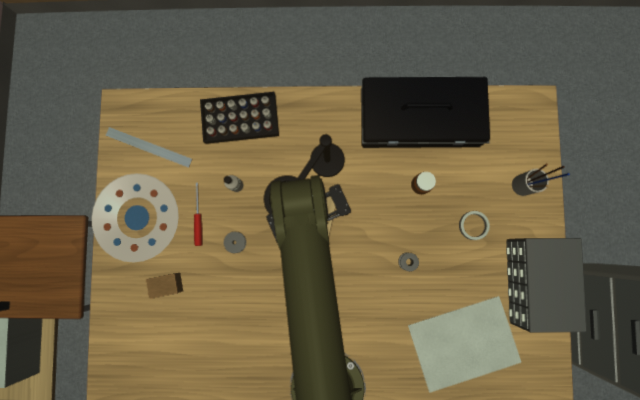

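Request:
drive_tool(increments="-10.7 0 10 0 255; -10.7 0 10 0 255; -10.7 0 10 0 255; -10.7 0 10 0 255; -7.4 0 12.7 0 255; -7.4 0 12.7 0 255; -7.4 0 12.7 0 255; -7.4 0 12.7 0 255; -3.2 0 14.4 0 255; -3.2 0 14.4 0 255; -3.2 0 14.4 0 255; -3.2 0 14.4 0 255; 0 0 0 0 255")

```text
time: 5.62
position: [0.6087, 0.1737, 0.2313]
tool_rot: [-1.376, 0.898, -0.898]
ft_force: [-0.0, 0.1, -0.4]
grip_width: -0.0
```

Run:
```python
from h import *
to([.48,.05,.24]);snap('top','top3')
```

```text
5.62 [0.6087 0.1737 0.2313] [-0.02  0.14 -0.35] -0.0 [ 0.22  0.36 -0.7   1.47  0.23  1.4  -1.64]
M [[0.403, 0.001, 0.915], [-0.915, 0.001, 0.403], [-0.001, -1.0, 0.001]]
tool mm [  61.2   -8.9 -167.6]
```

View pics/top3.png

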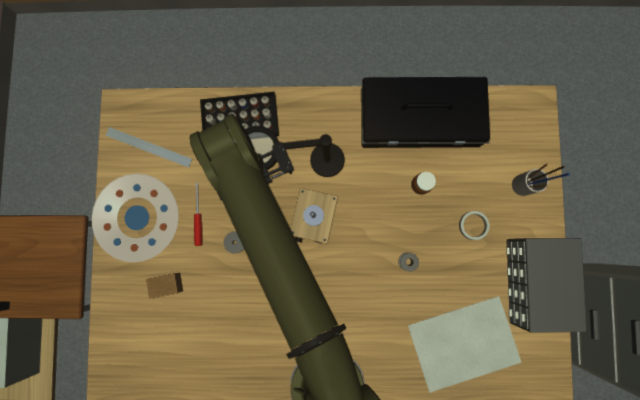

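Run:
```python
from h import *
d=dict(np.load('pics/top3.npz'));x0,y0=290,195
im=cv2.resize(d['img'][195:235,290:340],None,fx=16,fy=16,interpolation=2)
cv2.imwrite('pics/z3.png',im[...,::-1])
h=cv2.cvtColor(im,cv2.COLOR_RGB2HSV);m=((h[...,1]<70)).astype(np.uint8)*255
c=max(cv2.findContours(m,0,1)[0],key=cv2.contourArea);e=cv2.fitEllipse(cv2.convexHull(c));u,v=x0+(e[0][0]+.5)/16-.5,y0+(e[0][1]+.5)/16-.5
print(e,u,v,onz(d,u,v,.043))
for P in((.521,.0415,.043),(.521,.0415,.101)):
  u,v=proj(d,P);print((u-x0+.5)*16,(v-y0+.5)*16)
```

```text
((377.4537048339844, 328.2604064941406), (344.9436950683594, 347.7810363769531), 33.736995697021484) 313.122106552124 215.0475254058838 [0.52106872 0.04163379 0.043     ]
378.65417761609297 329.1170320807105
362.4687324456845 307.6111088671405
```

View pics/z3.png

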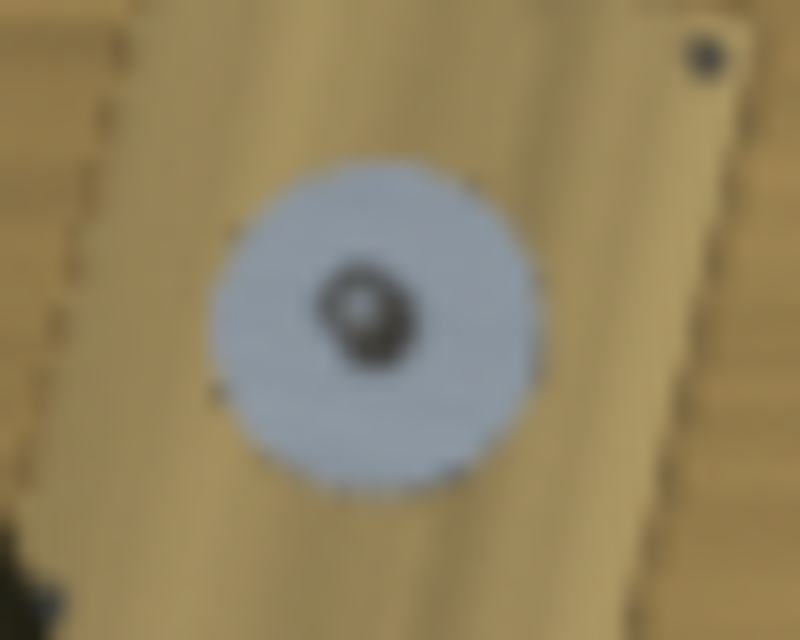

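Request:
drive_tool(increments="21 0 -27 0 255; 21 0 -27 0 255; 21 0 -27 0 255; 21 0 -27 0 255; 21 0 -27 0 0; 21 0 -27 0 0; 21 0 -27 0 0; 21 0 -27 0 0; 21 0 -27 0 0; 21 0 -27 0 0; 21 0 -27 0 0; 21 0 -27 0 0; 20 20 -27 0 0; 20 40 -28 0 0; 0 40 0 0 0; 0 0 0 0 0; 0 0 0 0 0")

```text
time: 7.8
position: [0.3794, -0.2474, 0.1333]
tool_rot: [-1.378, 0.896, -0.9]
ft_force: [0.1, 0.2, 0.3]
grip_width: 1.001
```

Run:
```python
from h import *
to([.3795,-.2463,.026]);snap('top','top4');snap('wrist','w4')
```

```text
7.8 [ 0.3794 -0.2474  0.1333] [0.12 0.23 0.29] 1.001 [ 0.84 -0.02 -0.32  2.02 -0.01  1.14 -0.63]
M [[0.404, 0.002, 0.915], [-0.915, -0.002, 0.404], [0.002, -1.0, 0.001]]
tool mm [ -1.2 107.3   0.4]
```

View pics/w4.png

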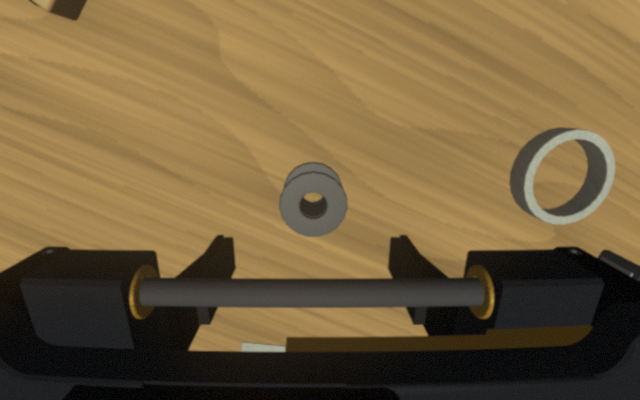

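View pics/top4.png

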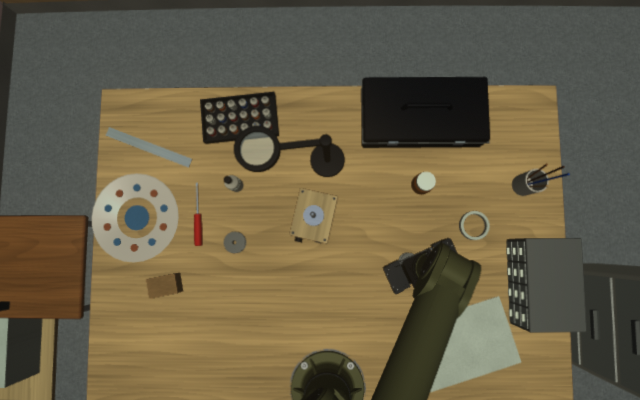

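Run:
```python
from h import *
d=dict(np.load('pics/w4.npz'));print(onz(d,313.5,201,.05))
t=dict(np.load('pics/top4.npz'));print('head',onz(t,257.5,148,.264))
```

```text
[ 0.38687873 -0.2482267   0.05      ]
head [0.6800725  0.17424782 0.264     ]
```

Run:
```python
from h import *
d=dict(np.load('pics/w4.npz'))
im=cv2.resize(d['img'][150:245,265:365],None,fx=6,fy=6,interpolation=2)[...,::-1].copy()
for P,c in(((.3795,-.2463),(0,0,255)),((.387,-.248),(0,255,0))):
  for z,r in((.05,.028),(.05,.011),(0,.028)):
    pts=np.array([proj(d,(P[0]+r*np.cos(a),P[1]+r*np.sin(a),z)) for a in np.linspace(0,6.28,60)])
    cv2.polylines(im,[np.int32((pts-[265,150]+.5)*6)],True,c,1)
cv2.imwrite('pics/z4.png',im)
d=dict(np.load('pics/top0.npz'))
im=cv2.resize(d['img'][240:285,385:435],None,fx=12,fy=12,interpolation=2)[...,::-1].copy()
for P,c in(((.3795,-.2463),(0,0,255)),((.387,-.248),(0,255,0))):
  for z,r in((.05,.028),(.05,.011)):
    pts=np.array([proj(d,(P[0]+r*np.cos(a),P[1]+r*np.sin(a),z)) for a in np.linspace(0,6.28,60)])
    cv2.polylines(im,[np.int32((pts-[385,240]+.5)*12)],True,c,1)
cv2.imwrite('pics/z5.png',im)
```

```text
(no output)
```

View pics/z4.png

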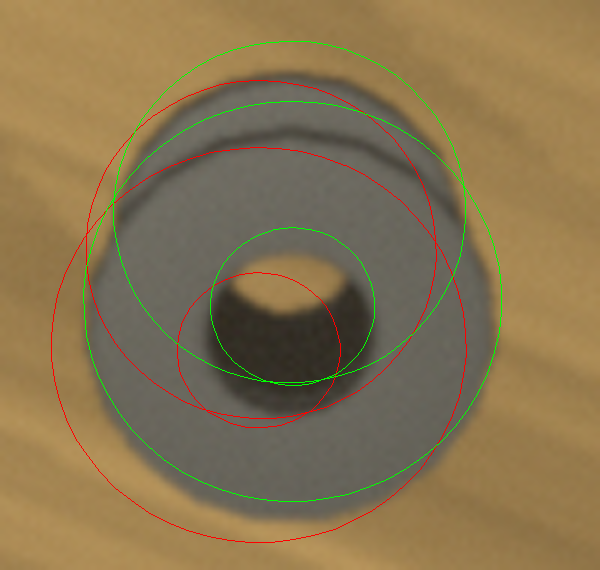

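View pics/z5.png

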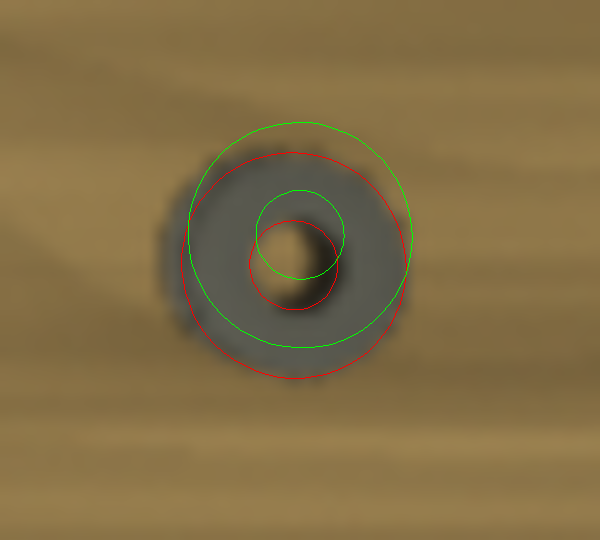

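Request:
drive_tool(increments="0 27 1.7 0 0; 0 27 0 0 0; 0 27 0 0 0; 0 20 0 0 0; 0 6 0 0 0; 0 0 0 0 0; 0 0 0 0 255; 0 0 0 0 255; 0 0 0 0 255; 0 0 0 0 255; 0 0 0 0 255; 0 0 0 0 255", squeeze=15)

```text
time: 9.4
position: [0.38, -0.2467, 0.0248]
tool_rot: [-1.377, 0.898, -0.899]
ft_force: [-0.5, -0.0, 1.9]
grip_width: 0.647
```

Run:
```python
from h import *
st();snap('side','s5');snap('wrist','w5')
a=cv2.imread('pics/s5.png')[170:270,340:460];b=cv2.imread('pics/w5.png')
cv2.imwrite('pics/z6.png',cv2.resize(a,None,fx=6,fy=6,interpolation=2))
```

```text
9.4 [ 0.38   -0.2467  0.0248] [-0.47 -0.04  1.9 ] 0.647 [ 0.83  0.13 -0.33  2.12  0.05  0.9  -0.68]
```

View pics/z6.png

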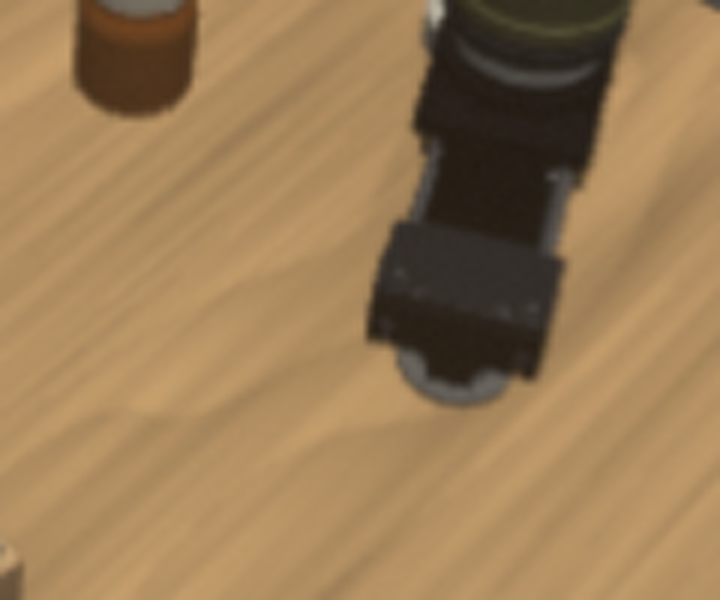

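View pics/w5.png

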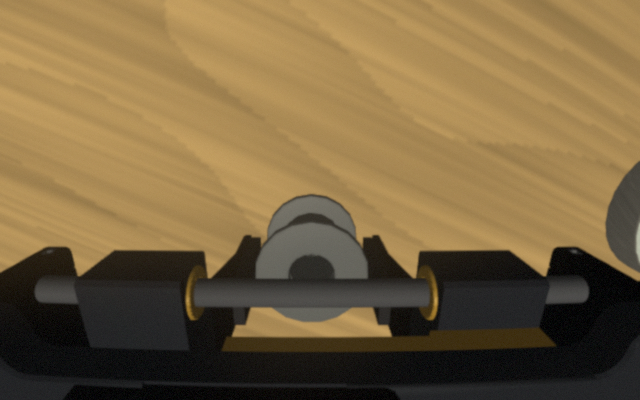

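Request:
drive_tool(increments="0 -10 0 0 255; 0 -20 0 0 255; 0 -25 0 0 255; 0 -25 0 0 255; 0 -25 0 0 255; 0 -25 0 0 255; 0 0 0 0 255; 0 0 0 0 255")

```text
time: 10.5
position: [0.3792, -0.2461, 0.1538]
tool_rot: [-1.377, 0.899, -0.897]
ft_force: [-1.2, 0.1, -0.7]
grip_width: 0.648
```

Run:
```python
from h import *
to([.521,.0416,.155]);snap('side','s6');snap('wrist','w6');snap('top','t6')
a=cv2.imread('pics/s6.png')[150:250,340:460];b=cv2.imread('pics/t6.png')[220:300,360:460]
cv2.imwrite('pics/z7.png',np.hstack([cv2.resize(a,(400,333),interpolation=2),cv2.resize(b,(400,333),interpolation=2)]))
```

```text
10.5 [ 0.3792 -0.2461  0.1538] [-1.24  0.08 -0.68] 0.648 [ 0.85 -0.04 -0.32  2.   -0.01  1.18 -0.62]
M [[0.403, -0.001, 0.915], [-0.915, 0.001, 0.403], [-0.001, -1.0, -0.001]]
tool mm [-206.1   -1.2  245.7]
```

View pics/z7.png

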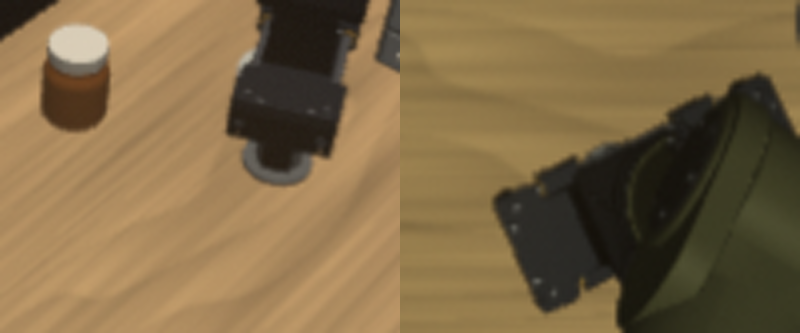

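View pics/w6.png

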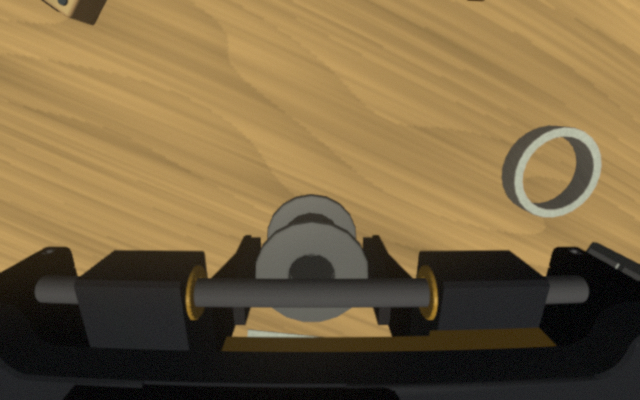

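Request:
drive_tool(increments="-13 0 15.4 0 255; -13 0 15.4 0 255; -13 0 15.4 0 255; -13 0 15.4 0 255; -13 0 15.4 0 255; -13 0 15.4 0 255; -13 0 15.4 0 255; -13 0 15.4 0 255; -13 0 15.4 0 255; -13 0 15.4 0 255; -13 0 15.4 0 255; -13 0 15.4 0 255; -13 0 15.4 0 255; -13 0 15.4 0 255; -13 0 15.4 0 255; -11 0 14.7 0 255; 0 0 0 0 255; 0 0 0 0 255")

```text
time: 12.9
position: [0.521, 0.0402, 0.1539]
tool_rot: [-1.378, 0.9, -0.898]
ft_force: [-0.3, 0.5, -1.1]
grip_width: 0.644
```

Run:
```python
from h import *
to([.521,.0416,.155]);d=snap('side','s7');w=snap('wrist','w7')
s=ctrl.get_state();p=s['position'];zb=p[2]-.0248
im=cv2.resize(d['img'][200:280,260:360],None,fx=8,fy=8,interpolation=2)[...,::-1].copy()
for P,r,c in(((p[0],p[1],zb),.028,(0,0,255)),((p[0],p[1],zb+.006),.028,(0,0,255)),((.521,.0416,.043),.032,(0,255,0)),((.521,.0416,.035+.056),.008,(0,255,0)),((.521,.0416,.101),.003,(0,255,0))):
    pts=np.array([proj(d,(P[0]+r*np.cos(a),P[1]+r*np.sin(a),P[2])) for a in np.linspace(0,6.28,60)])
    cv2.polylines(im,[np.int32((pts-[260,200]+.5)*8)],True,c,1)
cv2.imwrite('pics/z8.png',im[:600])
im=w['img'][...,::-1].copy()
for off,c in((0,(0,0,255)),(.003,(0,255,0))):
  q=p+off*R.from_rotvec(s['tool_rot']).as_matrix()[:,2]
  for z in(zb,zb+.05):
    pts=np.array([proj(w,(q[0]+.028*np.cos(a),q[1]+.028*np.sin(a),z)) for a in np.linspace(0,6.28,60)])
    cv2.polylines(im,[np.int32(pts)],True,c,1)
cv2.imwrite('pics/z9.png',im)
```

```text
12.9 [0.521  0.0402 0.1539] [-0.29  0.49 -1.11] 0.644 [ 0.48  0.14 -0.66  1.83  0.1   1.2  -1.36]
M [[0.403, -0.001, 0.915], [-0.915, -0.0, 0.403], [-0.0, -1.0, -0.002]]
tool mm [-1.2 -1.1  0.5]
```

View pics/z8.png

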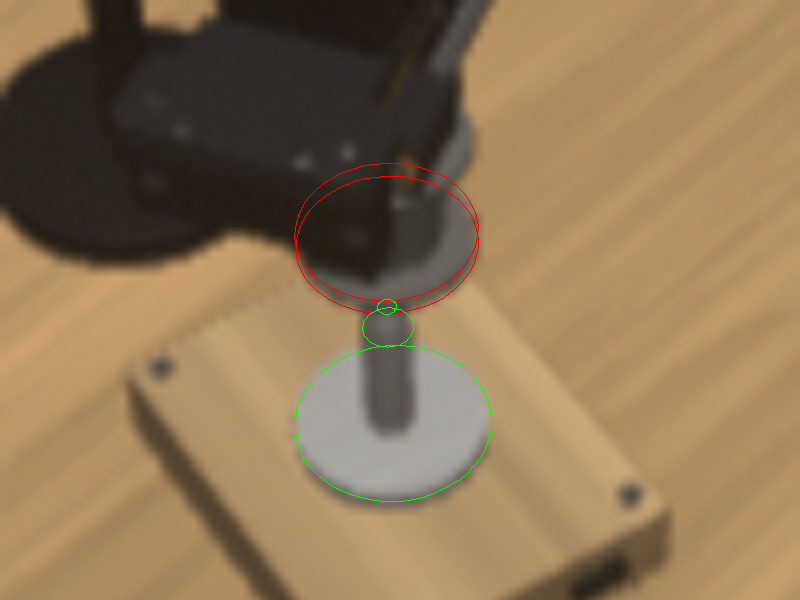

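View pics/z9.png

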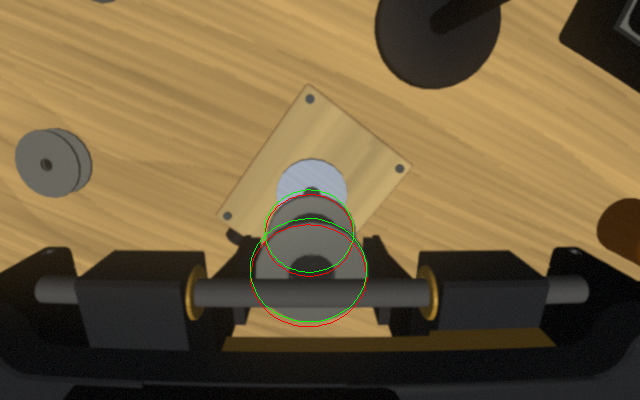

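Run:
```python
from h import *
d=dict(np.load('pics/w7.npz'));im=cv2.resize(d['img'][140:290,230:400],None,fx=4.5,fy=4,interpolation=2)
im=cv2.resize(d['img'][145:285,235:395],None,fx=4,fy=4,interpolation=2)[...,::-1].copy()
s=ctrl.get_state();p=s['position'];M=R.from_rotvec(s['tool_rot']).as_matrix()
def circ(P,r,c):
    pts=np.array([proj(d,(P[0]+r*np.cos(a),P[1]+r*np.sin(a),P[2])) for a in np.linspace(0,6.28,60)])
    cv2.polylines(im,[np.int32((pts-[235,145]+.5)*4)],True,c,1)
circ((.521,.0416,.043),.032,(0,255,0))
circ((.521,.0416,.101),.003,(0,255,0))
zb=p[2]-.0248
circ((p[0],p[1],zb),.028,(0,0,255));circ((p[0],p[1],zb+.05),.028,(0,0,255))
cv2.imwrite('pics/z10.png',im)
```

```text
(no output)
```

View pics/z10.png

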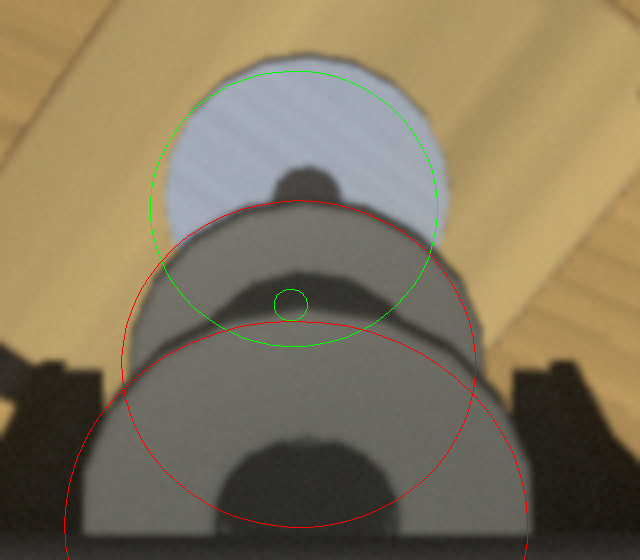

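Request:
drive_tool(increments="-0.6 8 1 0 255; 0 10 0 0 255; 0 8 0 0 255; 0 5 0 0 255; 0 5 0 0 255; 0 4 0 0 255; 0 0 0 0 255; 0 0 0 0 255")

```text
time: 14.0
position: [0.5225, 0.0421, 0.1147]
tool_rot: [-1.377, 0.898, -0.899]
ft_force: [-0.2, -1.1, 0.3]
grip_width: 0.644
```

Run:
```python
from h import *
to([.521,.0416,.0678]);d=snap('side','s8');w=snap('wrist','w8')
im=np.hstack([cv2.resize(d['img'][200:280,260:360],(500,400),interpolation=2),cv2.resize(w['img'][145:285,235:395],(300,262),interpolation=2)[:262].repeat(1,0) if 0 else np.zeros((400,1,3),np.uint8)])
cv2.imwrite('pics/z11.png',im[...,::-1])
```

```text
14.0 [0.5225 0.0421 0.1147] [-0.15 -1.1   0.3 ] 0.644 [ 0.47  0.19 -0.65  1.88  0.13  1.12 -1.39]
M [[0.403, 0.0, 0.915], [-0.915, -0.0, 0.403], [0.0, -1.0, 0.0]]
tool mm [-0.2 46.9 -1.6]
```

View pics/z11.png

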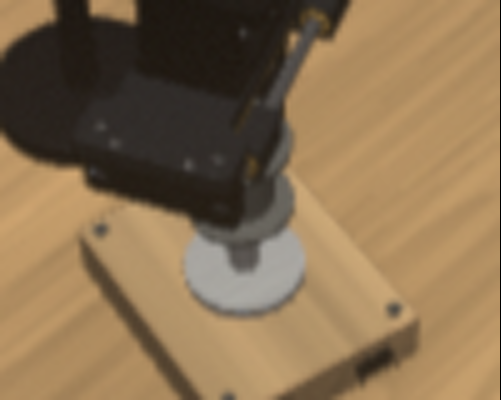

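View pics/w8.png

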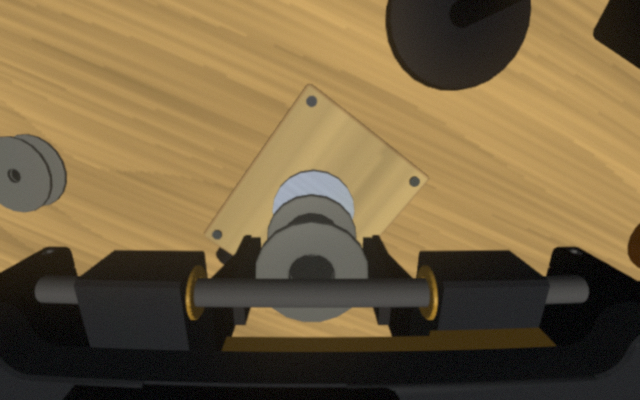

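Request:
drive_tool(increments="0 4 -0.5 0 255; 0 4 0 0 255; 0 4 0 0 255; 0 4 0 0 255; 0 4 0 0 255; 0 4 0 0 255; 0 4 0 0 255; 0 4 0 0 255; 0 0 0 0 255")

```text
time: 15.22
position: [0.5216, 0.0418, 0.0821]
tool_rot: [-1.378, 0.899, -0.898]
ft_force: [-0.3, -0.2, 0.2]
grip_width: 0.651
```

Free of side load. The rest is about 14 mm; approach gently until contact.

Request:
drive_tool(increments="0 3 0 0 255; 0 3 0 0 255; 0 3 0 0 255; 0 2 0 0 255; 0 1 0 0 255; 0 1 0 0 255; 0 0.7 0 0 255; 0 0 0 0 255; 0 0 0 0 255")

```text
time: 16.35
position: [0.5219, 0.0418, 0.0689]
tool_rot: [-1.377, 0.898, -0.899]
ft_force: [-0.8, 0.1, -1.8]
grip_width: 0.65
```

Run:
```python
from h import *
to([.521,.0416,.0678])
```

```text
16.35 [0.5219 0.0418 0.0689] [-0.76  0.1  -1.8 ] 0.65 [ 0.45  0.25 -0.64  1.92  0.17  1.03 -1.42]
M [[0.403, 0.0, 0.915], [-0.915, -0.0, 0.403], [0.0, -1.0, 0.0]]
tool mm [-0.2  1.1 -0.9]
```

Request:
drive_tool(increments="0 0.7 0 0 255; 0 0.7 0 0 255; 0 0 0 0 255; 0 0 0 0 255")

```text
time: 16.85
position: [0.5219, 0.0419, 0.0678]
tool_rot: [-1.378, 0.898, -0.899]
ft_force: [-1.7, -0.8, 4.9]
grip_width: 0.645
```

Request:
drive_tool(increments="0 0.7 0 0 255; 0 0.5 0 0 255; 0 0 0 0 255; 0 0 0 0 255")

```text
time: 17.35
position: [0.5219, 0.0419, 0.0677]
tool_rot: [-1.378, 0.898, -0.899]
ft_force: [-5.2, -1.2, 13.4]
grip_width: 0.645
```

Run:
```python
from h import *
st();d=snap('side','s9')
cv2.imwrite('pics/z12.png',cv2.resize(d['img'][180:280,250:370],None,fx=6,fy=5.9,interpolation=2)[...,::-1])
```

```text
17.35 [0.5219 0.0419 0.0677] [-5.24 -1.16 13.45] 0.645 [ 0.45  0.25 -0.64  1.92  0.17  1.03 -1.43]
```

View pics/z12.png

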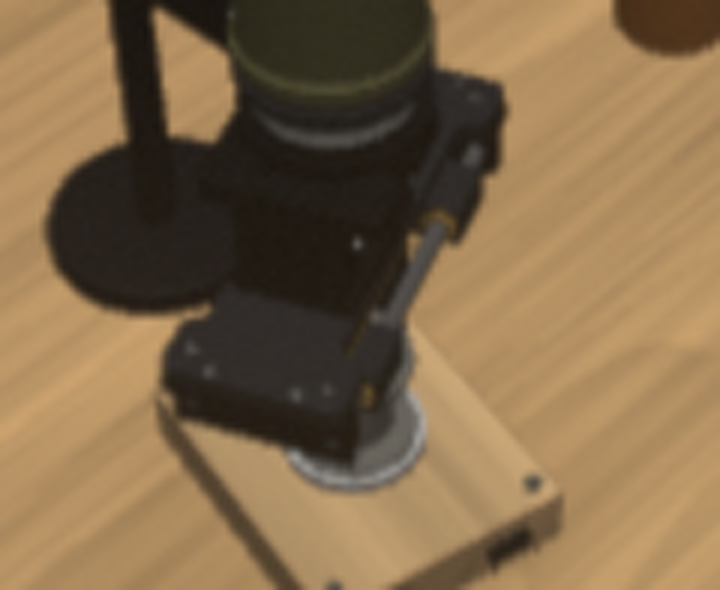

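Seated on the plate. I'll ease the load, open, then rise straight.

Request:
drive_tool(increments="0 -0.7 0 0 255; 0 0 0 0 160; 0 0 0 0 60; 0 0 0 0 0; 0 0 0 0 0; 0 0 0 0 0; 0 0 0 0 0; 0 -8 0 0 0; 0 -15 0 0 0; 0 -25 0 0 0; 0 -25 0 0 0; 0 -25 0 0 0; 0 -25 0 0 0; 0 -25 0 0 0")

```text
time: 19.15
position: [0.5221, 0.042, 0.2171]
tool_rot: [-1.377, 0.897, -0.899]
ft_force: [-0.3, -0.3, -0.7]
grip_width: 0.999
```

Request:
drive_tool(increments="20 0 -25 0 0; 20 0 -25 0 0; 20 0 -25 0 0; 20 0 -25 0 0; 20 0 -25 0 0; 20 0 -25 0 0; 20 0 -10 0 0; 20 0 0 0 0; 20 0 0 0 0; 20 0 0 0 0; 0 0 0 0 0; 0 0 0 0 0; 0 0 0 0 0")

```text
time: 20.78
position: [0.456, -0.2048, 0.2149]
tool_rot: [-1.378, 0.898, -0.897]
ft_force: [-0.6, -0.4, 0.2]
grip_width: 0.997
```

Run:
```python
from h import *
st();d=snap('side','s10');t=snap('top','t10')
a=d['img'][130:290,230:430];im=cv2.resize(a,None,fx=3.7,fy=3.7,interpolation=2)[...,::-1].copy()
for P,r in(((.521,.0416,.093),.028),((.521,.0416,.043),.032)):
    pts=np.array([proj(d,(P[0]+r*np.cos(q),P[1]+r*np.sin(q),P[2])) for q in np.linspace(0,6.28,60)])
    cv2.polylines(im,[np.int32((pts-[230,130]+.5)*3.7)],True,(0,255,0),1)
cv2.imwrite('pics/z13.png',im)
```

```text
20.77 [ 0.456  -0.2048  0.2149] [-0.61 -0.43  0.19] 0.997 [ 0.77  0.02 -0.4   1.81  0.01  1.31 -0.79]
```

View pics/z13.png

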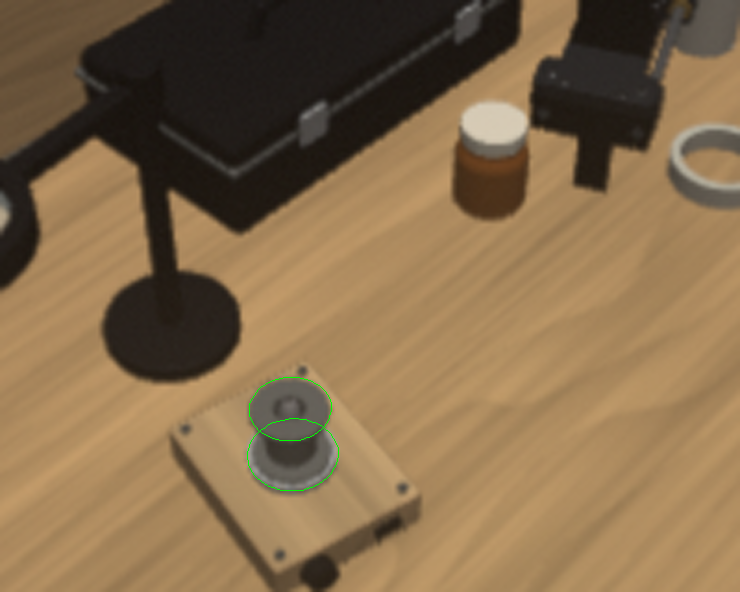

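View pics/t10.png

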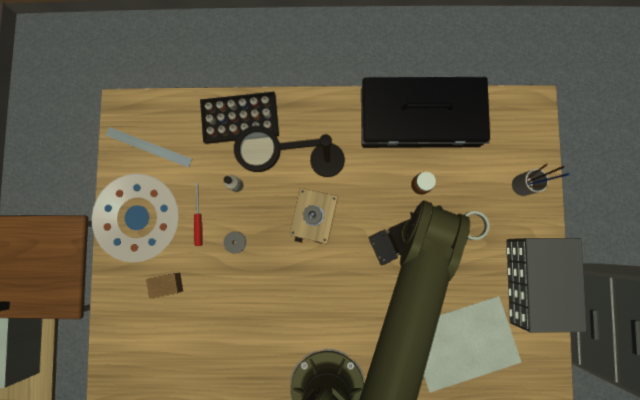

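The pictures show the spool upright and seated, with its top flange matching the predicted outline at (290,408) in the zoom. The lamp head is clear at (257,148) in the top view, the bystanders look unmoved, and the robot is touching nothing, so I'm handing in.

Run:
```python
from h import *
print(workorder.close_job());st()
```

```text
the job is handed in; nothing more can be done
None
the job is handed in; nothing more can be done
```

I swung the lamp arm to the left, well clear of the winder. Then I gripped the tall spool by its top flange, lowered it over the spindle onto the plate, let go and handed the job in at about 21 s on the robot's clock.

- **Seating:** contact came at the predicted tool height, with an upward force of 5 to 13 N before I released. After release, the side view showed the spool upright on the plate, and its top flange matched the outline drawn for a fully seated spool.
- **Lamp:** the head was at about (0.68, 0.17), roughly 0.2 m from the spindle. It was in the same place in the top views at about 7.8 s and 20.8 s.
- **Robot and other things:** the gripper was about 0.25 m from the winder and touching nothing. By eye, the bystanders had not moved, except that the arm partly hid the tape in the last top view.
- **What disagreed:** the wrist camera put the spool and winder about 2 to 4 mm away from where the top and side cameras put them. I took that as calibration error and went mostly by the top and side views. The spool went down the spindle with about 1 N of side force or less.

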